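# Fit the keyed T-handle to the book press and clamp the prints

### The arm

A 6-joint arm with a two-finger parallel gripper is mounted at the origin on the work surface. World frame = base frame: x ahead of the robot, y to its left, z up, the work surface at z = 0. Lengths are in m, angles in rad, forces in N, time in s.
With the tool pointing down it reaches from about 0.3 to 0.875 m from the base axis. Payload 6.4 kg.
Tool frame: the origin (TCP) lies midway between the tips of the shut fingers; the grasp point (between the pads) lies r.pinch_z behind it (r.pinch_z is the distance from the TCP to the grasp point, in m); z points along the fingers, y is the line along which they close (so a half turn about z gives the same grasp; the last joint's range is limited). The gripper opens to 85 mm and grips with 20 to 120 N. Pads are 22 mm wide; open, the fingers measure 114 mm over their backs; the gripper's body (76 mm by 85 mm) begins 54 mm behind the grasp point. The pads swing forward as they close: fully open they stand 13 mm farther back than shut.
Start: joints at [-0.206, 0.181, 1.607, -0, 1.354, -0.206], TCP at [0.575, 0, 0.231] pointing down, gripper open.
Joint ranges: [-2.99, 2.99], [-0.89, 2.07], [0.3, 2.58], [-1.14, 4.28], [0, 2.63], [-3.12, 3.12]. Speed limits (rad/s): [2.57, 2.57, 3.01, 3.14, 3.14, 3.14].

### API

Orientations are given as a unit quaternion [x, y, z, w].
In Python, from bench import r, viewer gives the robot as it stands.
- The arm moves only by the tool servo_tool, never from a script. Its argument "rows" is a list that holds one entry, the list of rows, each a list of 7 numbers: the shift along the tool's x, y, z normalised to -1 to 1, where 1 is 50 cm, then the turn, a rotation vector about the tool's x, y, z normalised to -1 to 1, where 1 is pi/2 rad, then the opening, from -1 (shut) to 1 (fully open), so that 0 is half open. A call has 1 to 12 rows; each row is the pose to reach, as a shift and turn from the pose commanded when the call began, along the tool's axes at that moment; what a row does not reach only later rows make up. A row lasts 1/8 s, in which the tool goes at most 62.5 mm and 10.7 degrees, less where a joint would pass 70% of its speed; a pose out of reach is approached as far as the arm can. A call with a number of a shift or a turn outside -1 to 1 is refused whole. A call with a gripper value outside its range is refused whole. The fingers move at their own pace and stop on an object; "grip_force" is the grip in N (left out, the last holds). Time passes only in rows, so rows that repeat a pose let the fingers close. It gives the time, the measured TCP pose, the force, the opening and the grip force at its end, in the units of the state.
- r.state(): the state, without advancing time (a new reading comes with each control period).
- viewer.grab_frame(name): name is "scene" or "side" or "wrist"; returns a dict with "image" (420x560x3 uint8, red, green, blue), "mtx" (3x3 intrinsics, pixels), "cam_to_world" (4x4, takes a point from camera to world coordinates). Camera axes: x right, y down, z forward; pixel columns grow to the right and rows downward; lengths in m; the calibration is good to about 2 mm. A picture is of the moment at which its call begins. There is no depth.
- r.sign_off(): hands the job in; it is judged then, once.
The state is a dict: "clock": time; "joints": joint angles; "joint_vel": joint speeds; "joint_torque": joint torques, N m; "tool_pos": TCP position; "ee_rot": TCP orientation; "force": force on the tool from outside, world axes, zero at the start; "torque": the same for the moment, N m; "width": opening from 0.0 (shut) to 1.0 (fully open); "finger_force": force on a finger pad.
Only numpy, scipy, OpenCV 4.12 (cv2) and the standard library are available. Lean on these libraries where they do the work, as an engineer would, in place of code of your own. Each camera call takes 0.05 s, during which the arm holds its last target. There are 200 camera calls.

### The job

Fit the loose steel T-handle onto the screw of the book press: feel round for the position where the notch in its hub finds the lug on the screw and the handle drops fully home, then wind it clockwise (seen from above) until the press clamps the boards with the prints firmly. Leave the handle on the screw and let go of it; do not shift the boards and leave the paint bottle, the cup and the clay pots standing where they are.

Things in the scene. Friction and masses are not known exactly. Their poses are not given: they have to be found in the camera images.
- handle_mid (a point): The loose T-handle: bright steel, 112 mm tall, 0.5 to 0.75 kg, standing upright on its hub on the table, beside the press. This point: on its axis, half-way up, 56 mm above the hub's underside. z up along the axis, y along the crossbar, x to the side with the notch. Hub 48 mm diameter, 64 mm tall; above it a stem 16 mm diameter, 30 mm long; the straight crossbar on top.
- handle_bar (a point): Centre of the handle's crossbar, on the axis, 103 mm above the hub's underside; axes as handle_mid. The bar is 18 mm wide (x) and 18 mm high, 150 mm long (y), with a 25 mm black ball on each end.
- handle_foot (a point): Centre of the hub's underside, where its bore opens: 26 mm diameter, 59 mm deep, blind. Only on its +x side the hub wall (11 mm thick) has a notch right through, 11 mm wide and 21 mm up from the underside. But for the notch the handle is the same on both sides. Axes as handle_mid.
- seat (a point): Centre of the collar (38 mm diameter) on the press screw, on which the hub's underside sits when home. About 150 mm above the table; it sinks with the screw. Axes are those of the press and do not turn with the screw; -x is the press's front. On the screw, one lug, 6.5 mm wide, stands out sideways to 20 mm from the axis and up to 20 mm above the collar.
- spindle_tip (a point): Top of the screw's plain spindle, 56 mm above the collar: 23.4 mm diameter, with a cone on its last 6 mm. A handle slipped on it rests on the lug, 20 mm too high, until its notch comes over the lug (0.13 rad of play either way) and it drops by its own weight if free to. At the start the lug points anywhere within 0.75 rad of the press's -x, to either side.
- press: The book press, fixed, grey: bed 220 (x) by 250 (y) mm, two columns, bridge 46 by 250 mm across them, its top 126 mm above the table (nuts 134 mm). Origin: centre of its underside, below the screw; z up, -x its front. Screw: vertical, 30 mm a turn (down 4.8 mm per rad clockwise from above), turns stiffly (0.2 to 0.4 Nm), stays as left; end stop about 1 rad beyond closing.
- platen: The press's moving plate under the bridge, 170 x 160 x 12 mm, carried by the screw, with which it goes up and down. Origin: centre of its flat underside; z up. At the start it is some millimetres above the boards.
- boards: The stack to be pressed, lying loose on the bed under the platen: prints between two plywood boards, 210 x 150 x 30 mm, 0.8 kg. Origin: centre of its underside. The paper gives a little: from the platen's first touch, 0.2 to 0.4 rad more of turning, against steadily growing resistance, clamps it firmly.
- pots: Bystander: two small terracotta pots stacked, 74 mm diameter, 120 mm tall; origin at the centre of the underside.
- paint: Bystander: white paint bottle with a black cap, 48 mm diameter, 150 mm tall; origin at the centre of the underside.
- cup: Bystander: blue plastic cup, 76 mm diameter, 100 mm tall; origin at the centre of the underside.
There are look-alikes about, which are no part of the job. Of the things like the part that bears handle_mid, leave any that is green; of the rest the smaller one is meant.

How it is judged:
By the outcome, as a careful person would: the job done as asked, in the order asked, and still so for the second after the job is handed in, with the robot touching nothing.
It also fails if it takes over 58 s, if anything falls off the work surface, if the arm or the gripper's body presses on something with over 40 N, if the wrist force passes 120 N, or if a joint passes its speed limit or range.

## Working session

There is one attempt and no reset: what is moved stays moved. The work goes in short steps, Python scripts to look and compute and a tool call to move; the robot and the scene stay as the last step left them, time stands still between calls to the robot, and variables do not carry over. Pictures are saved under pics/ and viewed, at most 10 in all, crops included, and the job is handed in when it is done.

Besides the shell and the picture viewer there is one more tool, called after "Emit:" by a JSON object that holds its "name" and its "arguments", one argument or row to a line. servo_tool: Moves the arm, as the interface text tells. Its arguments: {"type":"object","properties":{"rows":{"type":"array"},"grip_force":{"type":"number"}},"required":["rows"]}

```bash
mkdir -p pics
cat > h.py <<'E'
from bench import r, viewer
import cv2, numpy as np
def grab(n,f=None):
    d=viewer.grab_frame(n)
    if f: cv2.imwrite(f,cv2.cvtColor(d["image"],cv2.COLOR_RGB2BGR))
    return d
def ray(d,u,v):
    T=np.array(d["cam_to_world"]);K=np.array(d["mtx"])
    return T[:3,3],T[:3,:3]@np.linalg.solve(K,[u,v,1.])
def onz(d,u,v,z):
    o,w=ray(d,u,v); return o+w*(z-o[2])/w[2]
def two(d1,p1,d2,p2):
    o1,w1=ray(d1,*p1);o2,w2=ray(d2,*p2)
    t=np.linalg.lstsq(np.c_[w1,-w2],o2-o1,rcond=None)[0]
    a=o1+w1*t[0];b=o2+w2*t[1];return (a+b)/2,np.linalg.norm(a-b)
def proj(d,P):
    T=np.array(d["cam_to_world"]);K=np.array(d["mtx"])
    q=K@(T[:3,:3].T@(np.array(P)-T[:3,3]));return q[:2]/q[2]
E
python3 - <<'E'
from h import *
import pickle
D={}
ims=[]
for n in("scene","side","wrist"):
    D[n]=grab(n,f"pics/{n}0.png")
    print(n,np.round(D[n]["cam_to_world"],3).tolist(),np.round(D[n]["mtx"],1).tolist())
pickle.dump(D,open("d0.pkl","wb"))
print(r.state(),r.pinch_z)
E
```

```text
scene [[-0.441, 0.766, -0.468, 1.256], [0.898, 0.372, -0.238, 0.388], [-0.008, -0.525, -0.851, 1.468], [0.0, 0.0, 0.0, 1.0]] [[546.2, 0.0, 280.1], [0.0, 546.2, 208.5], [0.0, 0.0, 1.0]]
side [[0.835, -0.413, 0.364, -0.096], [-0.551, -0.624, 0.554, -0.904], [-0.002, -0.663, -0.748, 1.355], [0.0, 0.0, 0.0, 1.0]] [[547.0, 0.0, 286.0], [0.0, 547.0, 209.8], [0.0, 0.0, 1.0]]
wrist [[1.0, -0.0, -0.001, 0.574], [-0.001, -0.956, -0.293, 0.076], [-0.001, 0.293, -0.956, 0.373], [0.0, 0.0, 0.0, 1.0]] [[357.5, 0.0, 281.7], [0.0, 357.5, 207.0], [0.0, 0.0, 1.0]]
{'clock': 0.15, 'joints': array([-2.06313762e-01,  1.81384663e-01,  1.60771390e+00, -3.48490970e-05,
        1.35376823e+00, -2.06288486e-01]), 'joint_vel': array([ 0.00012926, -0.00424931, -0.00410729,  0.00132913,  0.00147584,
       -0.00025838]), 'joint_torque': array([ 1.94259010e-03, -4.45260644e+01, -3.51692533e+01, -1.26067753e-04,
        5.82284134e-03,  2.14055274e-05]), 'tool_pos': array([5.74615724e-01, 7.89299841e-05, 2.30614199e-01]), 'ee_rot': array([ 7.07112913e-01,  7.07100362e-01, -3.62888571e-04, -5.23890600e-04]), 'force': array([-0.60103309, -0.33437886, -0.47717054]), 'torque': array([ 0.0140468 ,  0.03020825, -0.00989749]), 'finger_force': 0.0, 'width': 1.0059282454223941} 0.0187
```

View pics/scene0.png

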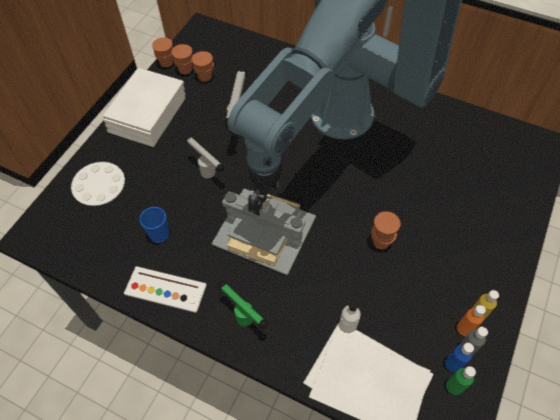

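View pics/side0.png

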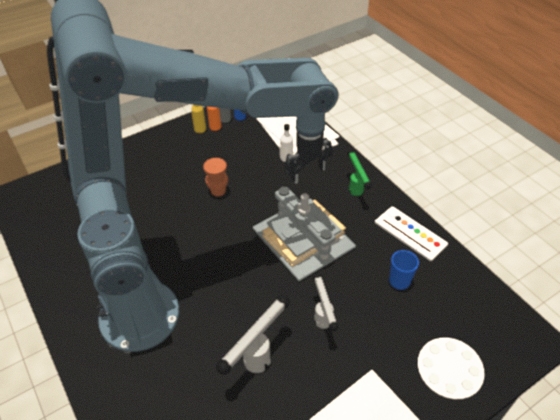

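The scene view shows three T-handles: green at (242,305), which is excluded; steel at (205,158), the smaller one; and a larger steel one at (236,95). In the side view they are at (357,175), (324,305) and (255,340). The smaller steel one, scene (205,158) and side (324,305), fits the description. I'll confirm it in an enlarged crop together with the press.

Run:
```python
import cv2,numpy as np
a=cv2.imread("pics/scene0.png");b=cv2.imread("pics/side0.png")
def c(i,x,y,w,h): return cv2.resize(i[y:y+h,x:x+w],(400,300),interpolation=cv2.INTER_CUBIC)
cv2.imwrite("pics/crop1.png",np.vstack([np.hstack([c(a,170,60,100,75*1+0) if 0 else c(a,165,120,80,60),c(b,285,270,80,60)]),np.hstack([c(a,205,180,120,90),c(b,245,170,120,90)])]))
```

```text
(no output)
```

View pics/crop1.png

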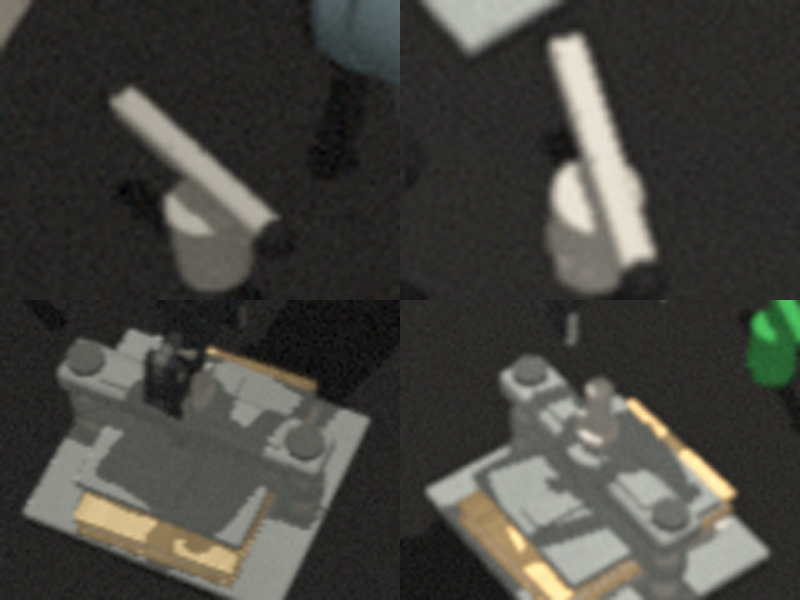

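View pics/wrist0.png

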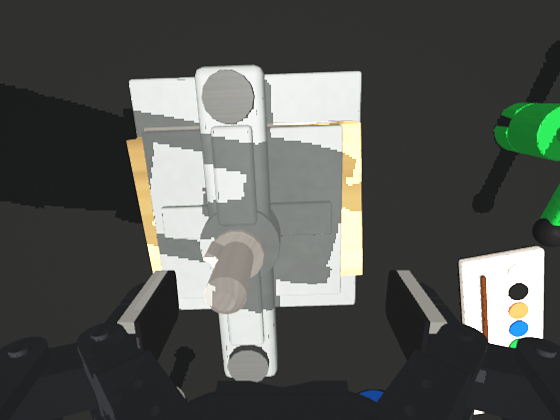

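The crop confirms the smaller steel handle standing upright, with its bar running from about scene (190,139) to (218,164). The wrist view shows the spindle top at about (225,295) and the collar at about (238,255). The lug is not clear yet, so I'll measure and enlarge the wrist view.

Run:
```python
from h import *
import pickle
D=pickle.load(open("d0.pkl","rb"));S,B,W=D["scene"],D["side"],D["wrist"]
f=lambda x,y:(165+x/5,120+y/5); g=lambda x,y:(285+x/5,270+y/5)
for p,q in (((122,94),(167,38)),((263,221),(240,260)),((193,158),(203,149))):
    print("bar",onz(S,*f(*p),.112),onz(B,*g(*q),.112),two(S,f(*p),B,g(*q)))
print("tip",onz(B,304.7,194.9,.206),onz(W,226,297,.206),two(B,(304.7,194.9),W,(226,297)))
print("nuts",onz(W,228,96,.134),onz(W,248,363,.134))
print("bed",[onz(W,*p,0.0) for p in((130,80),(361,72),(355,304))])
for n,p,z in(("cup",(154,220),.1),("paint",(350,312),.15),("pots",(386,223),.12),("big",(236,95),.12)): print(n,onz(S,*p,z))
i=cv2.imread("pics/wrist0.png")
cv2.imwrite("pics/crop2.png",cv2.convertScaleAbs(cv2.resize(i[195:345,150:350],(800,600),interpolation=cv2.INTER_CUBIC),alpha=1.3))
```

```text
bar [ 0.4029171  -0.36299654  0.112     ] [ 0.44650243 -0.2382797   0.112     ] (array([ 0.43139724, -0.30083164,  0.1906739 ]), np.float64(0.05593906516975201))
bar [ 0.45070557 -0.23312029  0.112     ] [ 0.39763095 -0.37062851  0.112     ] (array([ 0.41529886, -0.30254003,  0.0130876 ]), np.float64(0.06695228594745724))
bar [ 0.42738737 -0.29656468  0.112     ] [ 0.42107802 -0.30638699  0.112     ] (array([ 0.42349105, -0.30153642,  0.10401576]), np.float64(0.0027136127483170383))
tip [ 0.53979088 -0.03401239  0.206     ] [ 0.54440864 -0.02548175  0.206     ] (array([ 0.54327799, -0.029271  ,  0.19972435]), np.float64(3.755165614604617e-05))
nuts [0.53962324 0.07634755 0.134     ] [ 0.54658484 -0.12946308  0.134     ]
bed [array([0.42454165, 0.09187848, 0.        ]), array([0.65134665, 0.09913482, 0.        ]), array([ 0.66090925, -0.15967199,  0.        ])]
cup [ 0.69933403 -0.3059767   0.1       ]
paint [0.73067088 0.316149   0.15      ]
pots [0.42673052 0.30509103 0.12      ]
big [ 0.18054869 -0.31528445  0.12      ]
```

View pics/crop2.png

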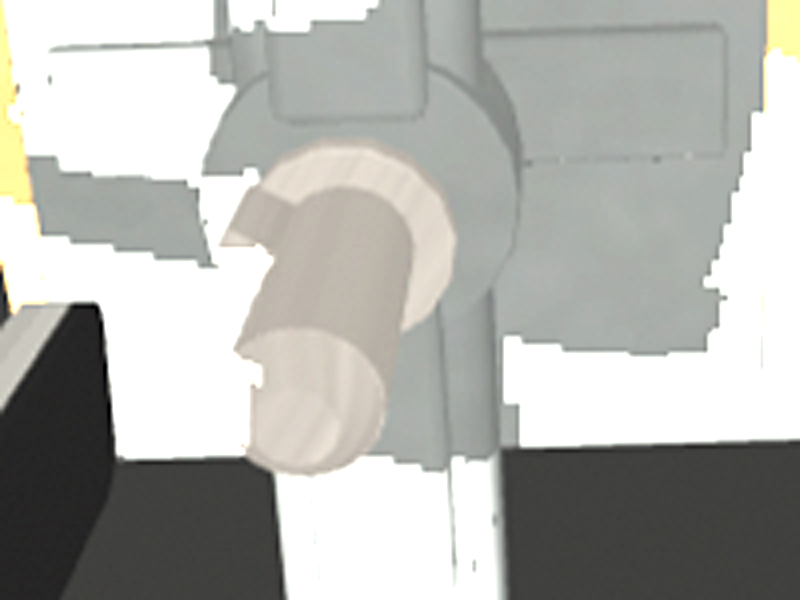

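The lug is visible at crop (225–290,185–250), which is wrist pixel (206–222,241–257), pointing to the left (about world -x). Next I'll move to look at the +x side of the handle for the notch.

Emit:
{"name": "servo_tool", "arguments": {
  "rows": [
    [[-0.3,0,-0.04,0,0,0.5,1],[-0.604,0.01,-0.04,0,0,1,1],[-0.604,0.01,-0.04,0,0,1,1],[-0.604,0.01,-0.04,0,0,1,1],[-0.604,0.01,-0.04,0,0,1,1],[-0.604,0.01,-0.04,0,0,1,1],[-0.604,0.01,-0.04,0,0,1,1],[-0.604,0.01,-0.04,0,0,1,1],[-0.604,0.01,-0.04,0,0,1,1],[-0.604,0.01,-0.04,0,0,1,1]]
  ]
}}

```text
clock: 1.4
tool_pos: [0.5799, -0.3019, 0.2508]
ee_rot: [1.0, 0.0, -0.0, -0.0]
force: [-0.6, 0.5, -0.5]
width: 1.001
finger_force: 0.0
```

Run:
```python
from h import *
import pickle
D=pickle.load(open("d0.pkl","rb"));W=D["wrist"]
c=lambda x,y:(150+x/4,195+y/4)
a=onz(W,*c(222,245),.170);b=onz(W,*c(272,250),.170)
a2=onz(W,*c(255,185),.150);b2=onz(W,*c(295,205),.150)
print("lug side top outer/inner",a,b,"bottom",a2,b2)
# collar: ellipse outer pts approx left(265,190),top(350,142),right(456,240)
print("collar pts",[onz(W,*c(*p),.15) for p in((265,185),(350,142),(456,240),(405,330))])
print("cone base pts",[onz(W,*c(*p),.200) for p in((240,345),(385,395),(345,327))])
w=grab("wrist","pics/w1.png");pickle.dump(w,open("w1.pkl","wb"))
s=r.state();print(s["tool_pos"],s["ee_rot"],s["joints"])
print(proj(w,[.424,-.302,.0]),proj(w,[.424,-.302,.112]))
```

```text
lug side top outer/inner [ 0.52662947 -0.01863805  0.17      ] [ 0.53433451 -0.0194873   0.17      ] bottom [ 0.52819385 -0.01691572  0.15      ] [ 0.53473938 -0.02055467  0.15      ]
collar pts [array([ 0.52987399, -0.01691619,  0.15      ]), array([ 0.54443855, -0.00920855,  0.15      ]), array([ 0.56181019, -0.02700492,  0.15      ]), array([ 0.55270213, -0.04404352,  0.15      ])]
cone base pts [array([ 0.53514267, -0.01946503,  0.2       ]), array([ 0.55450556, -0.02710254,  0.2       ]), array([ 0.5494305 , -0.01676253,  0.2       ])]
[ 0.57986215 -0.30187646  0.25088681] [ 9.99999617e-01  7.95946632e-04 -2.91425209e-04 -2.15880270e-04] [-6.61168026e-01  3.39307406e-01  1.37223484e+00 -1.78669769e-05
  1.43077554e+00  9.08038907e-01]
[282.50670571 291.19128756] [282.54087657 353.00861343]
```

View pics/w1.png

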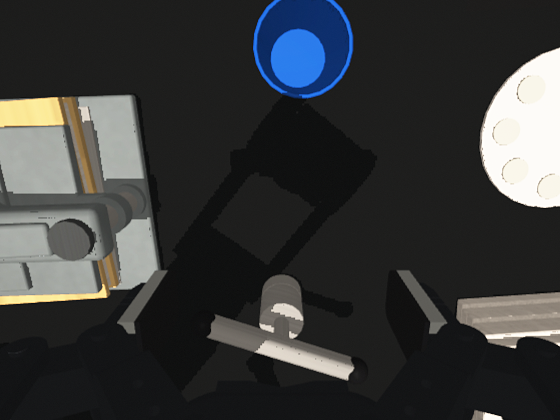

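The wrist view shows the handle from its +x side. The hub spans about (262–303,275–335), its foot edge is at about (282,277), and the balls are at (205,323) and (360,368). I see no dark notch on this side, so I'll check the brightness numerically and refine the handle pose.

Run:
```python
from h import *
import pickle
w=pickle.load(open("w1.pkl","rb"));g=w["image"].mean(2).astype(int)
for v in range(270,312,3): print(v,g[v,256:310:3])
# balls & bar
for p in((205,323),(360,368)): print(onz(w,*p,.103))
m=(g>120).astype(np.uint8);m[:, :190]=0;m[:,390:]=0;m[:318]=0
ys,xs=np.nonzero(m);
```

```text
270 [16 15 16 16 15 15 15 16 16 28 30 30 29 30 29 29 29 29]
273 [16 16 16 15 15 15 15 14 11 19 21 30 29 30 29 28 29 29]
276 [16 15 16 15 15 29 74 93 92 92 94 73 14 22 29 29 30 30]
279 [17 16 16 15 68 90 90 90 91 90 90 91 91 43 22 29 29 29]
282 [16 16 15 64 90 89 90 89 92 92 90 91 89 90 32 28 30 30]
285 [16 15 12 89 88 92 94 90 90 88 89 98 92 88 92 13 29 29]
288 [15 16 45 86 96 89 89 92 93 91 90 90 87 95 87 21 28 29]
291 [15 16 77 92 90 92 93 94 93 90 89 92 91 88 91 31 16 15]
294 [16 14 88 89 89 90 90 88 91 91 93 93 89 88 88 41 15 16]
297 [17 23 84 87 89 90 90 89 91 91 90 89 90 91 88 55 16 15]
300 [15 29 88 91 91 92 90 91 92 89 89 90 89 87 87 61 16 15]
303 [ 29  28  86  88  88  89  87 152 154 176 130  86  88  88  87  76  30  15]
306 [ 29  27  89  89  96 109 214 212 213 216 217 221 201  86  89  88  28  29]
309 [ 30  27  87  99 109 167 216 214 214 213 211 212 214 217 103  90  27  29]
[ 0.45041759 -0.22877183  0.103     ]
[ 0.39905507 -0.37838194  0.103     ]
```

There is no notch on the +x side, so it faces about 161°. The lug is also at about 160°, so the two nearly match. Now I'll grasp the bar across its centre.

Emit:
{"name": "servo_tool", "arguments": {
  "rows": [
    [[-0.31,0.002,0.15,0,0,-0.789,1],[-0.31,0.002,0.15,0,0,-0.789,1],[-0.31,0.002,0.15,0,0,-0.789,1],[-0.31,0.002,0.15,0,0,-0.789,1],[-0.31,0.002,0.15,0,0,-0.789,1],[-0.31,0.002,0.15,0,0,-0.789,1],[-0.31,0.002,0.15,0,0,-0.789,1],[-0.31,0.002,0.15,0,0,-0.789,1]]
  ]
}}

```text
clock: 2.45
tool_pos: [0.425, -0.303, 0.1763]
ee_rot: [0.814, 0.581, 0.0, 0.0]
force: [0.2, -0.1, -0.2]
width: 0.999
finger_force: 0.0
```

Run:
```python
from h import *
s=r.state();print(s["tool_pos"],s["ee_rot"],s["joints"])
w=grab("wrist","pics/w2.png");b=grab("side","pics/s2.png")
x,y=map(int,proj(b,[.424,-.302,.1]))
i=cv2.resize(cv2.imread("pics/s2.png")[y-60:y+60,x-50:x+50],(350,420))
cv2.imwrite("pics/c3.png",np.hstack([cv2.resize(cv2.imread("pics/w2.png"),(450,420)),i]))
```

```text
[ 0.42499779 -0.30296151  0.17630542] [8.14051705e-01 5.80792408e-01 7.57323087e-06 1.65386950e-05] [-8.46971516e-01  1.20092478e-01  1.79301368e+00  1.23427792e-05
  1.22845202e+00 -5.15582862e-01]
```

View pics/c3.png

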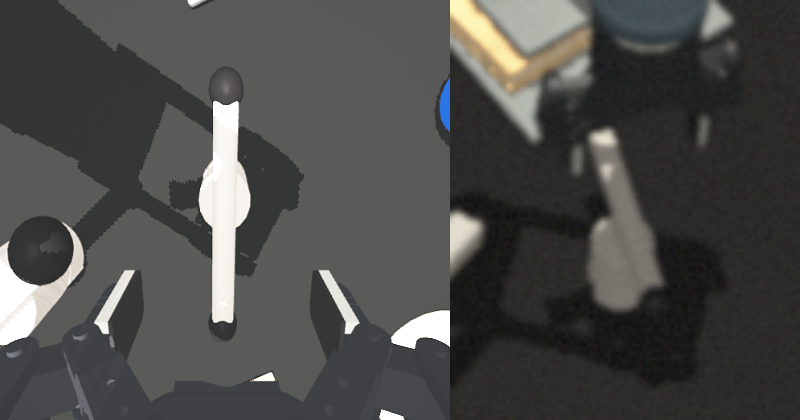

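The bar lies straight along the tool's x axis and midway between the fingers, with its balls at about (226,85) and (222,325). The larger handle's ball at (40,250) is clear of the left finger. Descending and gripping.

Emit:
{"name": "servo_tool", "arguments": {
  "rows": [
    [[0,0,0.1,0,0,0,1],[0,0,0.183,0,0,0,1],[0,0,0.183,0,0,0,1],[0,0,0.183,0,0,0,-0.6],[0,0,0.183,0,0,0,-1],[0,0,0.183,0,0,0,-1],[0,0,0.183,0,0,0,-1],[0,0,0.183,0,0,0,-1],[0,0,0.183,0,0,0,-1]]
  ],
  "grip_force": 90
}}

```text
clock: 3.68
tool_pos: [0.4249, -0.3034, 0.0859]
ee_rot: [0.814, 0.581, -0.0, 0.0]
force: [-3.4, 1.7, 7.6]
width: 0.193
finger_force: 88.0
```

Emit:
{"name": "servo_tool", "arguments": {
  "rows": [
    [[0,0,-0.1,0,0,0,-1],[0,0,-0.22,0,0,0,-1],[0,0,-0.34,0,0,0,-1],[0,0,-0.45,0,0,0,-1],[0.1,0.01,-0.45,0,0,0,-1],[0.2,0.02,-0.45,0,0,0,-1],[0.3,0.03,-0.45,0,0,0,-1],[0.4,0.04,-0.45,0,0,0,-1],[0.5,0.046,-0.45,0,0,0,-1],[0.599,0.046,-0.45,0,0,0,-1],[0.599,0.046,-0.45,0,0,0,-1],[0.599,0.046,-0.45,0,0,0,-1]]
  ]
}}

```text
clock: 5.18
tool_pos: [0.5436, -0.0272, 0.3088]
ee_rot: [0.814, 0.581, -0.001, -0.001]
force: [-0.3, -0.8, -4.8]
width: 0.195
finger_force: 90.0
```

Run:
```python
from h import *
import pickle
s=r.state();print(s["tool_pos"],s["ee_rot"],s["joints"],s["force"],s["torque"])
D={n:grab(n,f"pics/{n}3.png") for n in("side","scene")}
pickle.dump(D,open("d3.pkl","wb"))
o=[]
for n in D:
    x,y=map(int,proj(D[n],[.544,-.0275,.22])); print(n,x,y)
    i=cv2.imread(f"pics/{n}3.png")[y-45:y+45,x-30:x+30]
    o.append(cv2.resize(i,(400,600),interpolation=cv2.INTER_CUBIC))
cv2.imwrite("pics/c4.png",np.hstack(o))
```

```text
[ 0.5435519  -0.02718279  0.30882505] [ 8.13825882e-01  5.81107848e-01 -8.71013196e-04 -5.86455658e-04] [-2.67780117e-01  5.75510093e-02  1.58694124e+00 -6.12729885e-04
  1.49910962e+00  6.28812983e-02] [-0.31975754 -0.77889696 -4.82720953] [ 0.01040622 -0.0372129   0.02407565]
side 304 189
scene 262 192
```

View pics/c4.png

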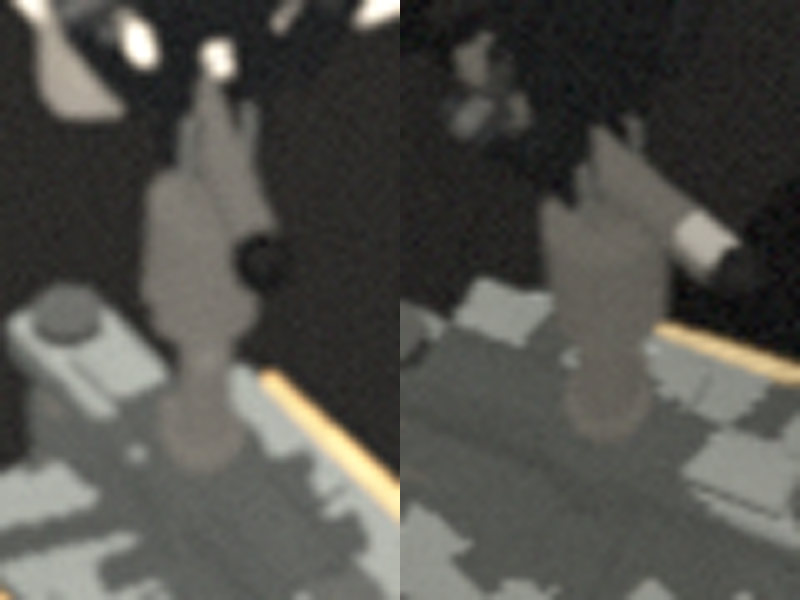

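The side crop shows the hub foot axis at x≈203 and the collar at about (202,430). The scene crop shows the hub at x≈211 and the collar at x≈203. I'll compare these with a projected vertical line.

Run:
```python
from h import *
import pickle
D=pickle.load(open("d3.pkl","rb"))
for n,c in(("side",(304,189)),("scene",(262,192))):
    d=D[n];g=d["image"].astype(int)
    f=lambda P:(proj(d,P)-np.array(c)+[30,45])*6.667
    for z in(.15,.18,.205,.223,.25): print(n,z,f([.544,-.0275,z]).round(0))
    a=f([.544,-.0275,.22]);print(" +5mm x",f([.549,-.0275,.22])-a," +5mm y",f([.544,-.0225,.22])-a)
    # colour contrast steel (r-b) row centroid
    for v in range(c[1]-25,c[1]+25,3):
        row=g[v,c[0]-14:c[0]+15]; print(v,(v-c[1]+45)*6.667//1,(row[:,0]-row[:,2]).tolist())
```

```text
side 0.15 [201. 413.]
side 0.18 [203. 367.]
side 0.205 [204. 328.]
side 0.223 [205. 299.]
side 0.25 [207. 255.]
 +5mm x [ 9.54995147 -4.64571835]  +5mm y [-6.61437214 -7.00392659]
164 133.0 [0, 4, 4, 1, 7, 5, 3, 3, -1, -3, 1, 6, 6, 8, 9, 11, 13, 11, 13, 10, 10, 5, 2, 2, -1, 1, 8, 1, 3]
167 153.0 [3, 3, 5, 2, 4, 1, 3, 3, 1, -2, 1, 5, 6, 8, 11, 12, 12, 14, 12, 12, 11, 7, 4, 2, 3, 6, 5, 7, 4]
170 173.0 [4, 2, 5, 3, 3, 4, 5, 11, 10, 11, 9, 8, 7, 9, 10, 12, 10, 11, 14, 11, 11, 11, 6, 5, 3, 2, 4, 6, 2]
173 193.0 [4, 5, 7, 4, 4, 6, 10, 15, 11, 13, 12, 12, 12, 13, 12, 11, 8, 12, 11, 14, 13, 11, 12, 7, 4, 4, 4, 6, 4]
176 213.0 [4, 6, 2, 3, 3, 5, 11, 13, 13, 11, 13, 12, 12, 12, 13, 13, 11, 10, 11, 10, 13, 11, 10, 10, 8, 8, 4, 5, 6]
179 233.0 [4, 2, 1, 3, 2, 5, 9, 12, 12, 11, 9, 11, 14, 11, 13, 13, 13, 12, 9, 10, 9, 5, 6, 7, 3, 4, 4, 5, 1]
182 253.0 [5, 5, 3, 5, 6, 10, 9, 12, 11, 12, 13, 9, 13, 11, 11, 12, 13, 10, 9, 5, 3, 1, 2, 1, 7, 4, 4, -1, 2]
185 273.0 [4, 2, 5, 2, 6, 10, 9, 9, 12, 10, 10, 12, 11, 14, 11, 12, 11, 13, 9, 6, 2, -2, -1, -3, 2, 4, 0, 3, 4]
188 293.0 [4, 3, 4, 3, 3, 6, 10, 11, 
[... 2297 characters left out ...]
 10, 10, 11, 11, 9, 10, 8, 10, 11, 8, 8, 9, 22, 45, 63, 69, 71, 71, 71]
200 353.0 [3, 4, 5, 5, 4, 3, 3, 2, 4, 4, 6, 10, 11, 11, 11, 12, 10, 11, 9, 11, 11, 6, 5, 5, 5, 5, 5, 6, 10]
203 373.0 [3, 5, 2, 5, 3, 3, 0, 4, 4, 6, 12, 10, 10, 12, 11, 10, 11, 9, 10, 9, 10, 5, 4, 5, 5, 5, 5, 4, 4]
206 393.0 [3, 4, 3, 2, 2, 2, 3, 4, 9, 10, 11, 10, 13, 11, 11, 10, 11, 11, 9, 11, 11, 8, 4, 3, 4, 4, 6, 5, 3]
209 413.0 [3, 4, 1, 2, 3, 4, 4, 5, 7, 8, 9, 11, 10, 10, 9, 10, 10, 9, 10, 9, 8, 6, 2, 4, 5, 4, 3, 2, 3]
212 433.0 [3, 3, 3, 6, 1, 3, 6, 3, 0, 1, 5, 7, 8, 10, 12, 10, 13, 10, 5, 1, 3, 4, 3, 5, 5, 3, 3, 2, 2]
215 453.0 [4, 5, 1, 4, 3, 6, 2, 4, 2, 4, 2, 3, 2, 2, 2, 3, 3, 4, 2, 3, 3, 5, 3, 4, 4, 3, 2, 4, 6]
```

By the fixed cameras the hub is slightly off toward +y. I'll shift by a compromise of about 3.5 mm, then lower onto the cone and read the force.

Emit:
{"name": "servo_tool", "arguments": {
  "rows": [
    [[-0.007,0.001,0.0,0,0,0,-1],[-0.007,0.001,0.02,0,0,0,-1],[-0.007,0.001,0.03,0,0,0,-1],[-0.007,0.001,0.036,0,0,0,-1],[-0.007,0.001,0.042,0,0,0,-1],[-0.007,0.001,0.042,0,0,0,-1]]
  ]
}}

```text
clock: 6.02
tool_pos: [0.5435, -0.0306, 0.2886]
ee_rot: [0.814, 0.581, -0.0, -0.0]
force: [0.5, -0.0, -5.8]
width: 0.191
finger_force: 90.0
```

Emit:
{"name": "servo_tool", "arguments": {
  "rows": [
    [[0,0,0.004,0,0,0,-1],[0,0,0.008,0,0,0,-1],[0,0,0.012,0,0,0,-1],[0,0,0.012,0,0,0,-1]]
  ]
}}

```text
clock: 6.52
tool_pos: [0.5434, -0.0307, 0.2825]
ee_rot: [0.814, 0.581, -0.0, -0.0]
force: [-0.2, 0.5, -5.1]
width: 0.192
finger_force: 90.0
```

Emit:
{"name": "servo_tool", "arguments": {
  "rows": [
    [[0,0,0.004,0,0,0,-1],[0,0,0.008,0,0,0,-1],[0,0,0.012,0,0,0,-1],[0,0,0.016,0,0,0,-1],[0,0,0.02,0,0,0,-1],[0,0,0.02,0,0,0,-1]]
  ]
}}

```text
clock: 7.28
tool_pos: [0.5434, -0.0307, 0.2725]
ee_rot: [0.814, 0.581, -0.0, -0.0]
force: [-0.6, 0.3, -5.8]
width: 0.186
finger_force: 90.0
```

Emit:
{"name": "servo_tool", "arguments": {
  "rows": [
    [[0,0,0.008,0,0,0,-1],[0,0,0.016,0,0,0,-1],[0,0,0.024,0,0,0,-1],[0,0,0.03,0,0,0,-1],[0,0,0.034,0,0,0,-1],[0,0,0.037,0,0,0,-1],[0,0,0.037,0,0,0,-1]]
  ]
}}

```text
clock: 8.15
tool_pos: [0.5436, -0.0307, 0.2542]
ee_rot: [0.814, 0.581, -0.0, -0.0]
force: [0.1, 0.2, -5.4]
width: 0.19
finger_force: 90.1
```

Still free, with the foot at about 0.168. I'll go on down.

Emit:
{"name": "servo_tool", "arguments": {
  "rows": [
    [[0,0,0.003,0,0,0,-1],[0,0,0.006,0,0,0,-1],[0,0,0.009,0,0,0,-1],[0,0,0.012,0,0,0,-1],[0,0,0.012,0,0,0,-1]]
  ]
}}

```text
clock: 8.78
tool_pos: [0.5436, -0.0306, 0.2481]
ee_rot: [0.814, 0.581, 0.0, -0.0]
force: [0.2, 1.3, -6.0]
width: 0.195
finger_force: 90.0
```

Emit:
{"name": "servo_tool", "arguments": {
  "rows": [
    [[0,0,0.005,0,0,0,-1],[0,0,0.01,0,0,0,-1],[0,0,0.015,0,0,0,-1],[0,0,0.018,0,0,0,-1],[0,0,0.02,0,0,0,-1],[0,0,0.02,0,0,0,-1]]
  ]
}}

```text
clock: 9.52
tool_pos: [0.5436, -0.0307, 0.2382]
ee_rot: [0.814, 0.581, 0.0, -0.0]
force: [1.5, 1.6, -5.1]
width: 0.19
finger_force: 90.2
```

Emit:
{"name": "servo_tool", "arguments": {
  "rows": [
    [[0,0,0.002,0,0,0,-1],[0,0,0.004,0,0,0,-1],[0,0,0.006,0,0,0,-1],[0,0,0.006,0,0,0,-1]]
  ]
}}

```text
clock: 10.02
tool_pos: [0.5436, -0.0307, 0.2352]
ee_rot: [0.814, 0.581, 0.0, 0.0]
force: [1.8, 2.8, -4.2]
width: 0.193
finger_force: 90.2
```

Emit:
{"name": "servo_tool", "arguments": {
  "rows": [
    [[0,0,0.002,0,0,0,-1],[0,0,0.004,0,0,0,-1],[0,0,0.004,0,0,0,-1]]
  ]
}}

```text
clock: 10.4
tool_pos: [0.5439, -0.0307, 0.2346]
ee_rot: [0.814, 0.581, 0.0, 0.0]
force: [-1.7, 3.2, 4.7]
width: 0.193
finger_force: 91.6
```

The handle bottoms with the foot at about 0.149, which is seat height, not the lug-rest height of 0.17, so it is home. Now winding clockwise.

Emit:
{"name": "servo_tool", "arguments": {
  "rows": [
    [[0,0,0,0,0,0.08,-1],[0,0,0.001,0,0,0.16,-1],[0,0,0.002,0,0,0.24,-1],[0,0,0.0034,0,0,0.32,-1],[0,0,0.0046,0,0,0.4,-1],[0,0,0.0058,0,0,0.48,-1],[0,0,0.007,0,0,0.56,-1],[0,0,0.0076,0,0,0.6,-1],[0,0,0.0076,0,0,0.6,-1]]
  ],
  "grip_force": 110
}}

```text
clock: 11.52
tool_pos: [0.5433, -0.0315, 0.2312]
ee_rot: [0.989, 0.148, -0.0, 0.001]
force: [-5.5, 0.4, 8.9]
width: 0.189
finger_force: 108.3
```

```bash
cat > st.py <<'E'
from bench import r
import numpy as np
s=r.state();x,y,z,w=s["ee_rot"]
print(s["clock"],s["tool_pos"].round(4),s["force"].round(1),s["torque"].round(3),"q6",s["joints"][5].round(3),"psi",round(np.arctan2(2*(x*y+z*w),1-2*(y*y+z*z)),3),"jt6",s["joint_torque"][5].round(3))
E
python3 st.py
```

```text
11.525 [ 0.5433 -0.0315  0.2312] [-5.5  0.4  8.9] [-0.115  1.082  0.01 ] q6 1.0 psi 0.297 jt6 0.265
```

Emit:
{"name": "servo_tool", "arguments": {
  "rows": [
    [[0,0,0.0012,0,0,0.08,-1],[0,0,0.0024,0,0,0.16,-1],[0,0,0.0036,0,0,0.24,-1],[0,0,0.0048,0,0,0.32,-1],[0,0,0.006,0,0,0.4,-1],[0,0,0.006,0,0,0.4,-1]]
  ]
}}

```text
clock: 12.28
tool_pos: [0.5427, -0.0311, 0.2282]
ee_rot: [0.986, -0.165, -0.001, 0.001]
force: [-7.0, 2.7, 9.6]
width: 0.187
finger_force: 108.6
```

```bash
python3 st.py
```

```text
12.275 [ 0.5427 -0.0311  0.2282] [-7.   2.7  9.6] [ 0.063  1.359 -0.119] q6 1.629 psi -0.332 jt6 0.416
```

Emit:
{"name": "servo_tool", "arguments": {
  "rows": [
    [[0,0,0.001,0,0,0.06,-1],[0,0,0.002,0,0,0.12,-1],[0,0,0.003,0,0,0.18,-1],[0,0,0.003,0,0,0.18,-1]]
  ]
}}

```text
clock: 12.78
tool_pos: [0.5425, -0.0309, 0.227]
ee_rot: [0.953, -0.302, -0.001, 0.001]
force: [-8.2, 2.1, 12.8]
width: 0.191
finger_force: 108.9
```

```bash
python3 st.py
```

```text
12.775 [ 0.5425 -0.0309  0.227 ] [-8.2  2.1 12.8] [0.237 1.78  0.129] q6 1.911 psi -0.614 jt6 0.542
```

Emit:
{"name": "servo_tool", "arguments": {
  "rows": [
    [[0,0,0.001,0,0,0.06,-1],[0,0,0.002,0,0,0.12,-1],[0,0,0.0025,0,0,0.18,-1],[0,0,0.0025,0,0,0.18,-1]]
  ]
}}

```text
clock: 13.28
tool_pos: [0.5419, -0.0303, 0.226]
ee_rot: [0.901, -0.433, -0.002, 0.001]
force: [-11.3, 3.8, 17.3]
width: 0.19
finger_force: 109.5
```

```bash
python3 st.py
python3 - <<'E'
from h import *
d=grab("side","pics/side5.png");s=grab("scene","pics/scene5.png")
a=cv2.imread("pics/side5.png")[150:300,230:380];b=cv2.imread("pics/scene5.png")[160:310,190:340]
cv2.imwrite("pics/c5.png",np.hstack([cv2.resize(i,(400,400),interpolation=cv2.INTER_CUBIC) for i in(a,b)]))
E
```

```text
13.275 [ 0.5419 -0.0303  0.226 ] [-11.3   3.8  17.3] [0.579 2.522 0.385] q6 2.193 psi -0.896 jt6 0.776
```

View pics/c5.png

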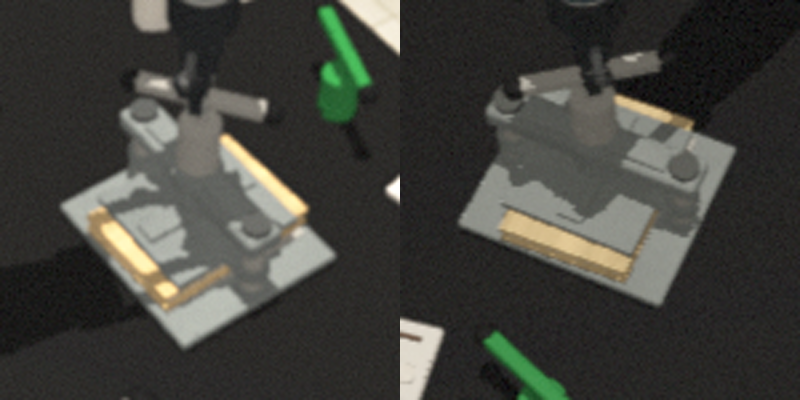

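The side and scene crops show the handle low on the collar with its bar between the pads, and the boards in place. The resistance is growing (0.27→0.78). I'll release briefly and re-grip to shed the side load.

Emit:
{"name": "servo_tool", "arguments": {
  "rows": [
    [[0,0,0,0,0,0,-0.3],[0,0,-0.002,0,0,0,-0.3],[0,0,-0.003,0,0,0,-0.3],[0,0,-0.003,0,0,0,-0.3]]
  ]
}}

```text
clock: 13.88
tool_pos: [0.5436, -0.0309, 0.2252]
ee_rot: [0.901, -0.434, 0.0, 0.0]
force: [0.2, 0.1, -0.1]
width: 0.351
finger_force: 0.0
```

```bash
python3 st.py
python3 - <<'E'
from h import *
d=grab("side");s=grab("scene")
for n,e in(("side",d),("scene",s)):
    c=proj(e,[.5425,-.0305,.24]);print(n,c)
    g=e["image"].astype(int)
    x,y=c.astype(int)
    cv2.imwrite(f"pics/{n}6.png",cv2.cvtColor(e["image"],cv2.COLOR_RGB2BGR))
k=lambda x,y:(230+x/2.667,150+y/2.667);m=lambda x,y:(190+(x-400)/2.667,160+y/2.667)
for e,a,b in((d,k(132,80),k(272,112)),(s,m(515,85),m(660,58))):
    A=onz(e,*a,.243);B=onz(e,*b,.243);v=B-A;print(A.round(3),B.round(3),np.linalg.norm(v),np.arctan2(v[1],v[0]))
E
```

```text
13.875 [ 0.5436 -0.0309  0.2252] [ 0.2  0.1 -0.1] [ 0.007  0.003 -0.013] q6 2.193 psi -0.897 jt6 -0.0
side [305.06077231 185.56170366]
scene [261.00806053 187.1573681 ]
[0.493 0.026 0.243] [ 0.589 -0.095  0.243] 0.1546413556588749 -0.8950536244943306
[ 0.591 -0.09   0.243] [0.497 0.027 0.243] 0.14979172758747558 2.2438573707800633
```

Emit:
{"name": "servo_tool", "arguments": {
  "rows": [
    [[-0.0026,0.0013,0,0,0,0,-0.3],[-0.0026,0.0013,0,0,0,0,-1],[-0.0026,0.0013,0,0,0,0,-1],[-0.0026,0.0013,0,0,0,0,-1],[-0.0026,0.0013,0,0,0,0,-1]]
  ],
  "grip_force": 115
}}

```text
clock: 14.6
tool_pos: [0.5421, -0.03, 0.2255]
ee_rot: [0.901, -0.434, -0.0, 0.0]
force: [-3.7, 2.5, 5.3]
width: 0.191
finger_force: 110.4
```

```bash
python3 st.py
```

```text
14.6 [ 0.5421 -0.03    0.2255] [-3.7  2.5  5.3] [0.245 0.723 0.132] q6 2.194 psi -0.897 jt6 0.139
```

Emit:
{"name": "servo_tool", "arguments": {
  "rows": [
    [[0,0,0.0005,0,0,0.04,-1],[0,0,0.001,0,0,0.08,-1],[0,0,0.0015,0,0,0.1,-1],[0,0,0.0015,0,0,0.1,-1]]
  ]
}}

```text
clock: 15.1
tool_pos: [0.5422, -0.0296, 0.2251]
ee_rot: [0.865, -0.502, -0.0, -0.0]
force: [-3.5, 2.9, 6.4]
width: 0.188
finger_force: 114.3
```

```bash
python3 st.py
```

```text
15.1 [ 0.5422 -0.0296  0.2251] [-3.5  2.9  6.4] [0.497 0.82  0.697] q6 2.35 psi -1.053 jt6 0.796
```

Emit:
{"name": "servo_tool", "arguments": {
  "rows": [
    [[0,0,0.0005,0,0,0.04,-1],[0,0,0.001,0,0,0.08,-1],[0,0,0.0015,0,0,0.1,-1],[0,0,0.0015,0,0,0.1,-1]]
  ]
}}

```text
clock: 15.6
tool_pos: [0.5423, -0.0294, 0.2244]
ee_rot: [0.823, -0.569, -0.0, -0.0]
force: [-3.7, 2.4, 7.0]
width: 0.187
finger_force: 115.7
```

```bash
python3 st.py
```

```text
15.6 [ 0.5423 -0.0294  0.2244] [-3.7  2.4  7. ] [0.594 0.791 0.817] q6 2.507 psi -1.21 jt6 0.956
```

Emit:
{"name": "servo_tool", "arguments": {
  "rows": [
    [[0,0,0.0005,0,0,0.04,-1],[0,0,0.001,0,0,0.08,-1],[0,0,0.0015,0,0,0.1,-1],[0,0,0.0015,0,0,0.1,-1]]
  ],
  "grip_force": 120
}}

```text
clock: 16.1
tool_pos: [0.5424, -0.0292, 0.2237]
ee_rot: [0.776, -0.631, -0.0, -0.001]
force: [-3.2, 4.9, 7.1]
width: 0.189
finger_force: 117.3
```

```bash
python3 st.py
python3 - <<'E'
from h import *
for n in("side","scene"):
    d=grab(n,f"pics/{n}7.png")
a=cv2.imread("pics/side7.png")[160:270,245:365];b=cv2.imread("pics/scene7.png")[165:275,205:325]
cv2.imwrite("pics/c7.png",np.hstack([cv2.resize(i,(400,367),interpolation=cv2.INTER_CUBIC) for i in(a,b)]))
E
```

```text
16.1 [ 0.5424 -0.0292  0.2237] [-3.2  4.9  7.1] [0.71  0.715 1.006] q6 2.664 psi -1.366 jt6 1.115
```

View pics/c7.png

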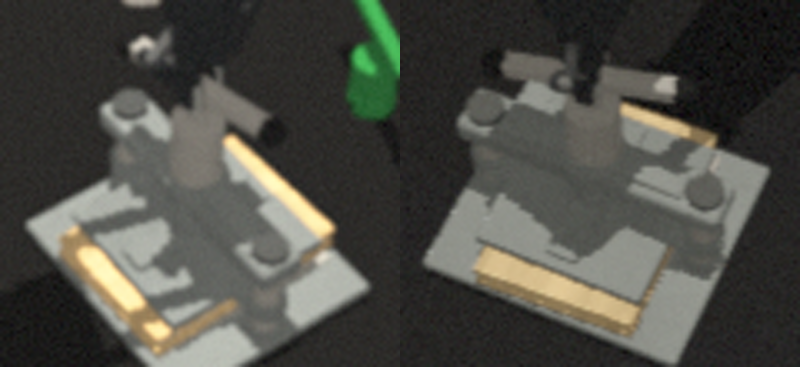

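The bar turns with the gripper, the platen lies flat on the boards and the boards are unmoved. Resistance is growing steadily (0.70, 0.82, 1.01 Nm). One more small turn, then release.

Emit:
{"name": "servo_tool", "arguments": {
  "rows": [
    [[0,0,0.0005,0,0,0.04,-1],[0,0,0.001,0,0,0.08,-1],[0,0,0.0015,0,0,0.1,-1],[0,0,0.0015,0,0,0.1,-1]]
  ]
}}

```text
clock: 16.7
tool_pos: [0.5427, -0.0291, 0.2233]
ee_rot: [0.724, -0.69, 0.0, -0.001]
force: [-1.8, 3.2, 7.8]
width: 0.187
finger_force: 125.8
```

```bash
python3 st.py
```

```text
16.7 [ 0.5427 -0.0291  0.2233] [-1.8  3.2  7.8] [0.853 0.696 1.693] q6 2.82 psi -1.522 jt6 1.778
```

Emit:
{"name": "servo_tool", "arguments": {
  "rows": [
    [[0,0,0.0004,0,0,0.03,-1],[0,0,0.0008,0,0,0.06,-1],[0,0,0.0008,0,0,0.06,-1]]
  ]
}}

```text
clock: 17.08
tool_pos: [0.5429, -0.029, 0.2231]
ee_rot: [-0.691, 0.722, -0.001, 0.001]
force: [-1.4, 4.3, 9.2]
width: 0.192
finger_force: 139.7
```

```bash
python3 st.py
```

```text
17.075 [ 0.5429 -0.029   0.2231] [-1.4  4.3  9.2] [0.972 0.625 2.459] q6 2.913 psi -1.615 jt6 2.682
```

Emit:
{"name": "servo_tool", "arguments": {
  "rows": [
    [[0,0,0.0004,0,0,0.03,-1],[0,0,0.0008,0,0,0.06,-1],[0,0,0.0008,0,0,0.06,-1]]
  ]
}}

```text
clock: 17.45
tool_pos: [0.5433, -0.0291, 0.2232]
ee_rot: [-0.658, 0.753, -0.001, 0.001]
force: [-1.3, 4.3, 10.4]
width: 0.188
finger_force: 177.4
```

```bash
python3 st.py
```

```text
17.45 [ 0.5433 -0.0291  0.2232] [-1.3  4.3 10.4] [0.95  0.587 4.307] q6 3.004 psi -1.705 jt6 4.515
```

Emit:
{"name": "servo_tool", "arguments": {
  "rows": [
    [[0,0,0,0,0,0,-0.3],[0,0,0,0,0,0,-0.3],[0,0,0,0,0,0,-0.3],[0,0,0,0,0,0,-1],[0,0,0,0,0,0,-1],[0,0,0,0,0,0,-1],[0,0,0,0,0,0,-1]]
  ],
  "grip_force": 60
}}

```text
clock: 18.32
tool_pos: [0.5431, -0.0302, 0.2226]
ee_rot: [-0.655, 0.755, -0.001, 0.001]
force: [-1.9, 1.4, 7.6]
width: 0.313
finger_force: 49.9
```

```bash
python3 st.py
```

```text
18.325 [ 0.5431 -0.0302  0.2226] [-1.9  1.4  7.6] [0.216 0.381 0.982] q6 3.009 psi -1.712 jt6 0.962
```

The torque rose to 4.3 Nm, which is firm, but after re-closing the bar sits skewed to the pads. I'll open, back off upward and measure the bar angle with the wrist camera.

Emit:
{"name": "servo_tool", "arguments": {
  "rows": [
    [[0,0,0,0,0,0,0.5],[0,0,0,0,0,0,1],[0,0,0,0,0,0,1],[0,0,0,0,0,0,1],[0,0,-0.1,0,0,0,1],[0,0,-0.2,0,0,0,1],[0,0,-0.24,0,0,0,1],[0,0,-0.24,0,0,0,1]]
  ]
}}

```text
clock: 19.32
tool_pos: [0.5431, -0.0304, 0.3433]
ee_rot: [-0.655, 0.756, -0.002, 0.001]
force: [0.3, -0.1, -0.3]
width: 1.0
finger_force: 0.0
```

```bash
python3 st.py
python3 - <<'E'
from h import *
w=grab("wrist","pics/w8.png");g=w["image"].astype(int)
print(proj(w,[.5425,-.0295,.245]))
# project candidate bar ends/black balls; mask bright steel & list components near
hsv=cv2.cvtColor(w["image"],cv2.COLOR_RGB2HSV)
blk=(g.max(2)<60).astype(np.uint8)
ws=(((g[...,0]-g[...,2])>4)&((g[...,0]-g[...,2])<40)&(g.mean(2)>60)).astype(np.uint8)
ws=cv2.morphologyEx(ws,cv2.MORPH_OPEN,np.ones((3,3)))
n,l,s,c=cv2.connectedComponentsWithStats(ws)
for i in range(1,n):
    if s[i,4]>150:
        cnt=np.argwhere(l==i)[:,::-1].astype(np.float32);print(s[i],c[i].round(0),cv2.minAreaRect(cnt))
for rr in range(150,420,10): print(rr,"".join("#" if x else "." for x in ws[rr,150:410:4]),"".join("#" if x else "." for x in blk[rr,150:410:4]))
E
```

```text
19.325 [ 0.5431 -0.0304  0.3433] [ 0.3 -0.1 -0.3] [-0.001 -0.026  0.002] q6 3.01 psi -1.714 jt6 0.0
[282.66213206 208.84479132]
[ 35   0  67 129 755] [68. 62.] ((68.39874267578125, 63.554603576660156), (143.55148315429688, 6.057962417602539), 63.63812255859375)
[ 196  134  169  148 7342] [283. 200.] ((291.698486328125, 195.71456909179688), (204.1866912841797, 64.52993774414062), 41.94129943847656)
[   0  199   58  149 4133] [ 18. 292.] ((28.5, 273.0), (148.0, 57.0), 90.0)
[118 271  48  63 872] [140. 302.] ((140.51446533203125, 298.907470703125), (19.723054885864258, 72.06614685058594), 27.323894500732422)
[398 271  48  63 884] [423. 301.] ((422.6616516113281, 298.757080078125), (72.09754943847656, 19.747648239135742), 62.241458892822266)
[192 362  37  37 808] [209. 378.] ((211.1888427734375, 382.306884765625), (31.176124572753906, 39.42181396484375), 13.392498016357422)
150 ............##########........................................... ############...........................................##########
160 ..............###########.....########........................... ###########
[... 2754 characters left out ...]
###########.........
370 .....##......#######............................................. ####................####################################.......##
380 ............########............................................. ######..............####################################.....####
390 ...........######................................................ #######..........########################################..######
400 ................................................................. #########..######################################################
410 ................................................................. #################################################################
```

Run:
```python
from h import *
w=grab("wrist")
A=onz(w,217,150,.246);B=onz(w,352,270,.246)
v=B-A;a=np.arctan2(v[1],v[0]);print(A,B,a,(a-(-1.714)+np.pi/2)%np.pi-np.pi/2)
print((A+B)/2)
```

```text
[ 0.57859181 -0.07687969  0.246     ] [0.49747073 0.02388957 0.246     ] 2.2485896447860227 0.82099699119623
[ 0.53803127 -0.02649506  0.246     ]
```

The bar sprang back to about the angle of the first release (-0.89), so I had over-wound it and the compressed paper unwound it when I let go. I'll re-grip, rewind moderately, ease the torque off and release gently.

Emit:
{"name": "servo_tool", "arguments": {
  "rows": [
    [[0,0,0,0,0,-0.11,1],[0,0,0,0,0,-0.22,1],[0,0,0,0,0,-0.33,1],[0,0,0,0,0,-0.44,1],[0,0,0,0,0,-0.522,1],[0,0,0.1,0,0,-0.522,1],[0,0,0.2,0,0,-0.522,1],[0,0,0.236,0,0,-0.522,1],[0,0,0.236,0,0,-0.522,0],[0,0,0.236,0,0,-0.522,-1],[0,0,0.236,0,0,-0.522,-1],[0,0,0.236,0,0,-0.522,-1]]
  ],
  "grip_force": 100
}}

```text
clock: 20.92
tool_pos: [0.5432, -0.0303, 0.2253]
ee_rot: [0.902, -0.432, 0.002, -0.0]
force: [-0.7, 0.3, 0.8]
width: 0.19
finger_force: 97.7
```

Emit:
{"name": "servo_tool", "arguments": {
  "rows": [
    [[0,0,0,0,0,0,-1],[0,0,0,0,0,0,-1],[0,0,0,0,0,0,-1]]
  ]
}}

```text
clock: 21.3
tool_pos: [0.5432, -0.0303, 0.2253]
ee_rot: [0.902, -0.432, 0.002, -0.0]
force: [-1.0, 1.3, 6.7]
width: 0.192
finger_force: 98.4
```

```bash
python3 st.py
```

```text
21.3 [ 0.5432 -0.0303  0.2253] [-1.   1.3  6.7] [0.122 0.08  0.157] q6 2.19 psi -0.893 jt6 0.191
```

Emit:
{"name": "servo_tool", "arguments": {
  "rows": [
    [[0,0,0.0003,0,0,0.03,-1],[0,0,0.0006,0,0,0.06,-1],[0,0,0.0006,0,0,0.06,-1]]
  ]
}}

```text
clock: 21.68
tool_pos: [0.5433, -0.0302, 0.2249]
ee_rot: [0.881, -0.474, 0.002, -0.0]
force: [0.3, 0.8, 5.1]
width: 0.194
finger_force: 98.7
```

```bash
python3 st.py
```

```text
21.675 [ 0.5433 -0.0302  0.2249] [0.3 0.8 5.1] [0.157 0.071 0.595] q6 2.284 psi -0.987 jt6 0.741
```

Emit:
{"name": "servo_tool", "arguments": {
  "rows": [
    [[0,0,0.0005,0,0,0.04,-1],[0,0,0.001,0,0,0.08,-1],[0,0,0.0013,0,0,0.13,-1],[0,0,0.0013,0,0,0.13,-1]]
  ]
}}

```text
clock: 22.18
tool_pos: [0.5432, -0.0302, 0.224]
ee_rot: [0.828, -0.561, 0.001, -0.0]
force: [-0.3, -0.0, 6.0]
width: 0.193
finger_force: 98.9
```

```bash
python3 st.py
```

```text
22.175 [ 0.5432 -0.0302  0.224 ] [-0.3 -0.   6. ] [ 0.136 -0.042  0.683] q6 2.488 psi -1.191 jt6 1.013
```

Emit:
{"name": "servo_tool", "arguments": {
  "rows": [
    [[0,0,0,0,0,-0.01,-1],[0,0,0,0,0,-0.02,-1],[0,0,0,0,0,-0.02,-1]]
  ]
}}

```text
clock: 22.55
tool_pos: [0.5431, -0.0302, 0.2241]
ee_rot: [0.837, -0.548, 0.001, -0.0]
force: [0.8, 0.4, 6.5]
width: 0.188
finger_force: 98.5
```

```bash
python3 st.py
```

```text
22.55 [ 0.5431 -0.0302  0.2241] [0.8 0.4 6.5] [0.15  0.113 0.359] q6 2.456 psi -1.159 jt6 0.261
```

Emit:
{"name": "servo_tool", "arguments": {
  "rows": [
    [[0,0,0,0,0,-0.01,-1],[0,0,0,0,0,-0.02,-1],[0,0,0,0,0,-0.02,-1]]
  ]
}}

```text
clock: 22.92
tool_pos: [0.5431, -0.0303, 0.2242]
ee_rot: [0.845, -0.534, 0.001, -0.0]
force: [-0.2, 1.3, 7.2]
width: 0.194
finger_force: 98.6
```

```bash
python3 st.py
```

```text
22.925 [ 0.5431 -0.0303  0.2242] [-0.2  1.3  7.2] [0.164 0.166 0.259] q6 2.424 psi -1.128 jt6 0.238
```

Emit:
{"name": "servo_tool", "arguments": {
  "rows": [
    [[0,0,0,0,0,-0.02,-1],[0,0,0,0,0,-0.03,-1],[0,0,0,0,0,-0.03,-1]]
  ]
}}

```text
clock: 23.3
tool_pos: [0.5432, -0.0303, 0.2244]
ee_rot: [0.858, -0.514, 0.001, -0.0]
force: [-1.0, -0.1, 7.7]
width: 0.191
finger_force: 98.7
```

```bash
python3 st.py
```

```text
23.3 [ 0.5432 -0.0303  0.2244] [-1.  -0.1  7.7] [0.188 0.21  0.231] q6 2.377 psi -1.081 jt6 0.172
```

Emit:
{"name": "servo_tool", "arguments": {
  "rows": [
    [[0,0,0,0,0,-0.02,-1],[0,0,0,0,0,-0.03,-1],[0,0,0,0,0,-0.03,-1]]
  ]
}}

```text
clock: 23.68
tool_pos: [0.5432, -0.0303, 0.2246]
ee_rot: [0.869, -0.494, 0.001, -0.0]
force: [-1.0, 1.6, 9.9]
width: 0.19
finger_force: 98.8
```

```bash
python3 st.py
```

```text
23.675 [ 0.5432 -0.0303  0.2246] [-1.   1.6  9.9] [0.179 0.367 0.205] q6 2.33 psi -1.034 jt6 0.114
```

Emit:
{"name": "servo_tool", "arguments": {
  "rows": [
    [[0,0,0,0,0,-0.02,-1],[0,0,0,0,0,-0.03,-1],[0,0,0,0,0,-0.03,-1]]
  ]
}}

```text
clock: 24.05
tool_pos: [0.5432, -0.0303, 0.2248]
ee_rot: [0.881, -0.474, 0.002, -0.0]
force: [-1.8, 1.5, 9.7]
width: 0.19
finger_force: 99.0
```

```bash
python3 st.py
```

```text
24.05 [ 0.5432 -0.0303  0.2248] [-1.8  1.5  9.7] [0.197 0.408 0.153] q6 2.283 psi -0.987 jt6 0.072
```

The torque fades to zero at about -0.92 rad, which is the tightest angle the screw's friction can hold. I'll ease to there and let go.

Emit:
{"name": "servo_tool", "arguments": {
  "rows": [
    [[0,0,0,0,0,-0.02,-1],[0,0,0,0,0,-0.035,-1],[0,0,0,0,0,-0.035,-1],[0,0,0,0,0,-0.035,-0.5],[0,0,0,0,0,-0.035,0],[0,0,0,0,0,-0.035,1],[0,0,0,0,0,-0.035,1],[0,0,-0.08,0,0,-0.035,1],[0,0,-0.18,0,0,-0.035,1],[0,0,-0.24,0,0,-0.035,1],[0,0,-0.24,0,0,-0.035,1]]
  ]
}}

```text
clock: 25.42
tool_pos: [0.5435, -0.0304, 0.3454]
ee_rot: [0.893, -0.45, 0.003, -0.001]
force: [0.1, -0.3, -0.7]
width: 1.001
finger_force: 0.0
```

```bash
python3 st.py
python3 - <<'E'
from h import *
w=grab("wrist");g=w["image"].astype(int)
ws=(((g[...,0]-g[...,2])>4)&((g[...,0]-g[...,2])<40)&(g.mean(2)>60)).astype(np.uint8)
for rr in range(60,330,15): print(rr,"".join("#" if x else "." for x in ws[rr,200:380:3]))
print(proj(w,[.5425,-.03,.246]))
p0=cv2.imread("pics/scene0.png").astype(int)
s=grab("scene","pics/scene9.png");p=cv2.imread("pics/scene9.png").astype(int)
d=np.abs(p-p0).max(2)
# bystanders & boards: change in boxes
for n,(x,y,a,b) in dict(cup=(138,203,172,245),paint=(338,300,362,335),pots=(368,210,402,250),boards=(225,235,285,270),green=(215,280,265,330),big=(225,70,247,120)).items(): print(n,np.median(d[y:b,x:a]),(d[y:b,x:a]>60).mean().round(3))
E
```

```text
25.425 [ 0.5435 -0.0304  0.3454] [ 0.1 -0.3 -0.7] [ 0.02  -0.066 -0.018] q6 2.23 psi -0.933 jt6 0.0
60 ............................................................
75 ..........########...............................##..#......
90 ........#######................................##...###.....
105 .....#######................................................
120 ..#######.............#########.............................
135 #####.................#########.............................
150 ##.....................########.............................
165 .....................##############.........................
180 ...................##################...............####....
195 ..................####################...........####.......
210 ....................################........#####...........
225 ........................########........######..............
240 ........................#########...##......................
255 ......#...#.#...........######.##...........................
270 .........................########...........................
285 .........................########...........................
300 .........................##.######..........................
315 ............................................................
[282.9666169  208.86497289]
cup 4.0 0.0
paint 2.0 0.0
pots 3.0 0.0
boards 6.0 0.126
green 4.0 0.0
big 37.0 0.226
```

```bash
python3 -c "
from bench import r
print(r.sign_off())"
```

```text
the job is handed in; nothing more can be done
None
```

I handed the job in at about 25 s. The T-handle is home on the collar and let go, the press is wound clockwise onto the boards as tightly as the screw holds by itself, and the cup, paint bottle and pots show no change in the scene camera. I first over-wound it to about 4.3 Nm, and it sprang back 0.8 rad when I let go, so I re-gripped, eased the torque off and released it there.

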